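# Sweep the clothes pegs into the hanging basket

### The job

Four wooden clothes pegs lie scattered on the laundry worktop: sweep them with your fingers over the front edge (the one away from the robot) so that all four drop into the grey peg basket that hangs below it. Only push them along the top: do not pinch them, pick them up or press down on them. Leave the dosing cup, the cream jar, the detergent jug and the carton standing where they are.

Things in the scene. Friction and masses are not known exactly. Their poses are not given: they have to be found in the camera images.
- basket: Fixed grey open plastic basket hung below the worktop's front edge; its place along the edge varies. Inside: 150 mm along x, 310 mm along y, 112 mm deep, walls 3 mm. Origin: centre of the inner floor, 138 mm below the worktop's top; x points away from the robot, y along the edge; never turned. Nothing of it stands above the worktop. Beside it pegs fall on the floor.
- basket_lip (a point): Point on the worktop's front edge, level with its top (z = 0), at the middle of the basket's width. The straight edge runs along y through it (x = 0.680 m); the worktop ends there. From 3 mm below it a plastic apron, as wide as the basket, slopes down at 45 degrees into the basket: a peg whose middle is past the edge slides in.
- peg1: Loose spring clothes peg of light wood lying on its side on the worktop, 79 mm long, 20 mm wide at the splayed handle end, 13 mm wide at the jaw, 12 mm high, about 12 g; slides with well under 1 N. Origin: its middle, 6 mm above the worktop; its own x runs lengthwise towards the jaw. All four pegs are alike and lie at any angle (this one in the row near the front edge).
- peg2: Loose spring clothes peg of light wood lying on its side on the worktop, 79 mm long, 20 mm wide at the splayed handle end, 13 mm wide at the jaw, 12 mm high, about 12 g; slides with well under 1 N. Origin: its middle, 6 mm above the worktop; its own x runs lengthwise towards the jaw. All four pegs are alike and lie at any angle (this one in the row near the front edge).
- peg3: Loose spring clothes peg of light wood lying on its side on the worktop, 79 mm long, 20 mm wide at the splayed handle end, 13 mm wide at the jaw, 12 mm high, about 12 g; slides with well under 1 N. Origin: its middle, 6 mm above the worktop; its own x runs lengthwise towards the jaw. All four pegs are alike and lie at any angle (this one in the row near the front edge).
- peg4: Loose spring clothes peg of light wood lying on its side on the worktop, 79 mm long, 20 mm wide at the splayed handle end, 13 mm wide at the jaw, 12 mm high, about 12 g; slides with well under 1 N. Origin: its middle, 6 mm above the worktop; its own x runs lengthwise towards the jaw. All four pegs are alike and lie at any angle (this one in the back row with the cup and the jar, nearer the robot).
- dosing_cup: Bystander: small blue plastic cup standing open end up, 58 mm across at the rim, 50 mm high, light. Origin: centre of its underside. Stands in the back row, nearer the robot than three of the pegs.
- cream_jar: Bystander: low round white jar with a metal screw lid, 58 mm across, 52 mm high. Origin: centre of its underside. Stands in the back row.
- detergent: Bystander: upright white plastic jug with handle and green screw cap, 75 x 120 mm, 216 mm high, standing to the right (-y) of the work. Origin: centre of its underside.
- carton: Bystander: cardboard carton 100 x 75 x 115 mm high, standing to the left (+y) of the work. Origin: centre of its underside.

How it is judged:
By the outcome, as a careful person would: the job done as asked, in the order asked, and still so for the second after the job is handed in, with the robot touching nothing.
It also fails if it takes over 67 s, if anything falls off the work surface, if the arm or the gripper's body presses on something with over 40 N, if the wrist force passes 120 N, or if a joint passes its speed limit or range.

### The arm

A 6-joint arm with a two-finger parallel gripper is mounted at the origin on the work surface. World frame = base frame: x ahead of the robot, y to its left, z up, the work surface at z = 0. Lengths are in m, angles in rad, forces in N, time in s.
With the tool pointing down it reaches from about 0.25 to 0.8 m from the base axis. Payload 8.5 kg.
Tool frame: the origin (TCP) lies midway between the tips of the shut fingers; the grasp point (between the pads) lies 19 mm behind it (arm.tcp_to_grasp is the distance from the TCP to the grasp point, in m); z points along the fingers, y is the line along which they close (so a half turn about z gives the same grasp; the last joint's range is limited). The gripper opens to 85 mm and grips with 20 to 120 N. Pads are 22 mm wide; open, the fingers measure 114 mm over their backs; the gripper's body (76 mm by 85 mm) begins 54 mm behind the grasp point. The pads swing forward as they close: fully open they stand 13 mm farther back than shut.
Start: joints at [-1.338, 0.238, -0.013, 1.319, 0, 1.571], TCP at [0.121, -0.511, 0.231] pointing down, gripper open.
Joint ranges: [-2.66, 2.66], [-1.03, 1.9], [-1.14, 1.46], [-1.82, 2.27], [-1.45, 1.34], [-3.14, 3.14]. Speed limits (rad/s): [2.22, 2.22, 2.79, 3.14, 3.14, 3.14].

### API

Orientations are given as [roll, pitch, yaw] about the fixed x, y, z axes, in that order (R = Rz(yaw) Ry(pitch) Rx(roll)).
In Python, from rig import arm gives the robot as it stands. Calls block until the motion is done:
- arm.move_ptp(position, orientation): joint-space move of the TCP to a pose.
- arm.movel(position, rot=None, speed=0.15, threshold=None): straight line of the TCP; rot=None keeps the orientation; speed is the mean speed in m/s. With threshold (N) it stops when the force on the tool has changed by that much, and returns True; else False.
- arm.movej(angles): joint-space move.
- arm.set_gripper(opening): finger opening in m; the grip force is fixed at half the most; returns when the fingers have stopped.
- arm.sleep(seconds).
- arm.ik(position, orientation): joint angles nearest the present ones, or None.
- arm.read_state(): the state.
- arm.read_camera(name): name is "scene" or "top" or "wrist"; returns a dict with "color" (480x640x3 uint8, blue, green, red), "vfov" (degrees; the focal length in pixels is half the picture's height over the tangent of half this angle, whatever the lens; pixels are square), "cx", "cy" (the principal point, pixels), "pose" (4x4, takes a point from camera to world coordinates); the wrist camera has in their place "T_tool_cam" (4x4, takes a point from camera to tool coordinates, whose origin is the TCP and whose axes are the flange's). Camera axes: x right, y down, z forward; pixel columns grow to the right and rows downward; lengths in m; the calibration is good to about 2 mm. A picture is of the moment at which its call begins: read the wrist's pose just before it. There is no depth.
A pose or a line that the arm cannot do raises arm.PlanningError and nothing moves.
- arm.hand_in(): hands the job in; it is judged then, once.
The state is a dict: "clock": time; "q": joint angles; "joint_velocities": joint speeds; "joint_efforts": joint torques, N m; "eef_pos": TCP position; "ee_rot": TCP orientation; "ft_force": force on the tool from outside, world axes, zero at the start; "wrist_torque": the same for the moment, N m; "grip_width": finger opening in m; "grip_force": force on a finger pad.
Only numpy, scipy, OpenCV 4.12 (cv2) and the standard library are available. Lean on these libraries where they do the work, as an engineer would, in place of code of your own. Each camera call takes 0.05 s, during which the arm holds its last target. There are 200 camera calls.

## Working session

There is one attempt and no reset: what is moved stays moved. The work goes in short steps, each a Python script; the robot and the scene stay as the last script left them, time stands still between calls to the robot, and variables do not carry over. Pictures are saved under pics/ and viewed, at most 10 in all, crops included, and the job is handed in when it is done.

```bash
ls; mkdir -p pics; python3 - <<'E'
from rig import arm
import cv2,numpy as np
for n in("top","scene"):
    c=arm.read_camera(n);cv2.imwrite(f"pics/{n}0.png",c["color"]);print(n,c["vfov"],c["cx"],c["cy"],c["pose"].tolist())
s=arm.read_state();print(s["clock"],s["ee_rot"],s["eef_pos"],s["grip_width"])
E
```

```text
pics
top 49.440263868360454 321.19728381067347 237.01683772073986 [[-0.014177064581627777, -0.9825374109936007, 0.18552424865187023, 0.4223381064947276], [-0.9996743843608632, 0.017864709976846756, 0.018220246709974058, -0.01574273683861065], [-0.02121641092592064, -0.1852055294407696, -0.9824707505936178, 1.0659983635663788], [0.0, 0.0, 0.0, 1.0]]
scene 49.584238451417775 317.5130212592798 236.23365607132013 [[-0.36987374513918647, 0.6328099521398683, -0.6802536123604557, 1.4019813298209733], [0.9290750570503411, 0.254760024196116, -0.2681732060413558, 0.2941423948755248], [0.0035987530642195183, -0.7311968917769901, -0.6821569866475392, 0.7707903778104636], [0.0, 0.0, 0.0, 1.0]]
0.1 [-3.14031626e+00 -2.18944587e-05  2.32799179e-01] [ 0.12105804 -0.51048302  0.23074831] 0.08559575846142241
```

View pics/top0.png

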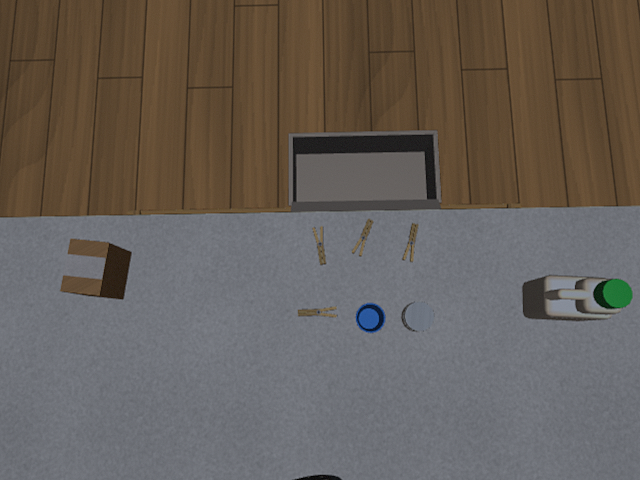

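View pics/scene0.png

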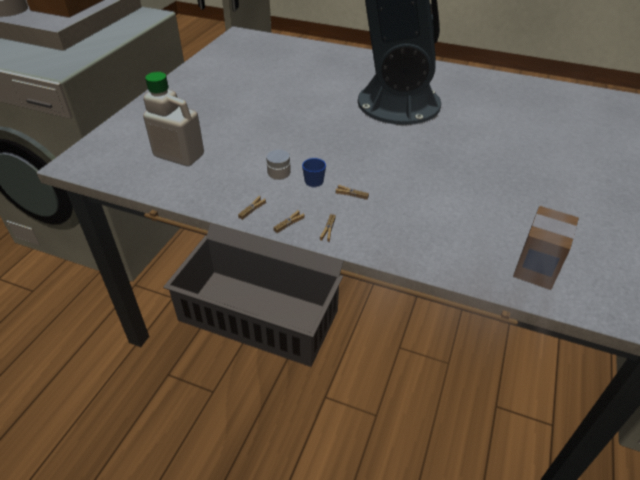

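The top view shows the pegs at about (320,245), (363,237) and (411,243), with the back peg at (317,312). The cup is at (370,318), the jar at (416,317), and the basket spans columns 290–440 with the edge at row ~208. Next I turn these pixels into positions.

```bash
cat > h.py <<'E'
from rig import arm
import cv2,numpy as np
def ray(c,u,v,z):
    f=c["color"].shape[0]/2/np.tan(np.radians(c["vfov"])/2);P=np.asarray(c["pose"])
    d=P[:3,:3]@np.array([(u-c["cx"])/f,(v-c["cy"])/f,1]);return P[:3,3]+d*(z-P[2,3])/d[2]
def pegs(c,x0=0.3):
    h=cv2.cvtColor(c["color"],cv2.COLOR_BGR2HSV)
    m=cv2.inRange(h,(8,60,60),(30,255,255));m=cv2.morphologyEx(m,cv2.MORPH_CLOSE,np.ones((5,5)))
    out=[]
    for k in cv2.findContours(m,cv2.RETR_EXTERNAL,cv2.CHAIN_APPROX_NONE)[0]:
        if cv2.contourArea(k)<60: continue
        w=np.array([ray(c,u,v,.006)[:2] for u,v in k[:,0]])
        if not(x0<w[:,0].mean()<.70 and abs(w[:,1].mean())<.3): continue
        (cx,cy),(a,b),t=cv2.minAreaRect((w*1000).astype(np.float32))
        out.append((w.mean(0),(a,b),w.min(0),w.max(0)))
    return out
E
python3 - <<'E'
from h import *
np.set_printoptions(precision=3,suppress=True)
c=arm.read_camera("top")
for p in pegs(c): print(*p)
for n,u,v,z in[("edgeL",291,210,0),("edgeR",440,208,0),("cuprim",370.5,317.5,.05),("cupL",356,318,.05),("cupR",385,318,.05),("jartop",418,316.5,.052),("carton c1",131,248,.115),("jugR",545,300,.1)]: print(n,ray(c,u,v,z))
s=arm.read_camera("scene")
for p in pegs(s): print("scene",p[0])
for Y in(.2,.12,0,-.1,-.2,-.25):
  for X in(.33,.45,.69): 
    print(X,Y,arm.ik([X,Y,.02],[3.14159,0,0]) is not None,arm.ik([X,Y,.02],[3.14159,0,1.5708]) is not None)
E
```

```text
[0.469 0.012] (76.6209487915039, 17.96614646911621) [ 0.46  -0.024] [0.478 0.053]
[0.609 0.007] (79.29781341552734, 19.313823699951172) [ 0.566 -0.003] [0.646 0.021]
[ 0.607 -0.181] (19.106489181518555, 78.62782287597656) [ 0.569 -0.195] [ 0.647 -0.163]
[ 0.619 -0.082] (20.746702194213867, 78.57373809814453) [ 0.583 -0.102] [ 0.659 -0.059]
edgeL [0.683 0.067 0.   ]
edgeR [ 0.681 -0.246  0.   ]
cuprim [ 0.455 -0.09   0.05 ]
cupL [ 0.454 -0.062  0.05 ]
cupR [ 0.454 -0.117  0.05 ]
jartop [ 0.455 -0.18   0.052]
carton c1 [0.588 0.357 0.115]
jugR [ 0.48  -0.405  0.1  ]
scene [0.606 0.005]
scene [ 0.616 -0.084]
scene [ 0.603 -0.182]
scene [0.466 0.011]
0.33 0.2 True True
0.45 0.2 True True
0.69 0.2 True True
0.33 0.12 True True
0.45 0.12 True True
0.69 0.12 True True
0.33 0 True True
0.45 0 True True
0.69 0 True True
0.33 -0.1 True True
0.45 -0.1 True True
0.69 -0.1 True True
0.33 -0.2 True True
0.45 -0.2 True True
0.69 -0.2 True True
0.33 -0.25 True True
0.45 -0.25 True True
0.69 -0.25 True True
```

```bash
python3 - <<'E'
import cv2
i=cv2.imread("pics/top0.png")[195:345,270:470];cv2.imwrite("pics/crop0.png",cv2.resize(i,None,fx=4,fy=4,interpolation=cv2.INTER_CUBIC))
E
```

```text
(no output)
```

View pics/crop0.png

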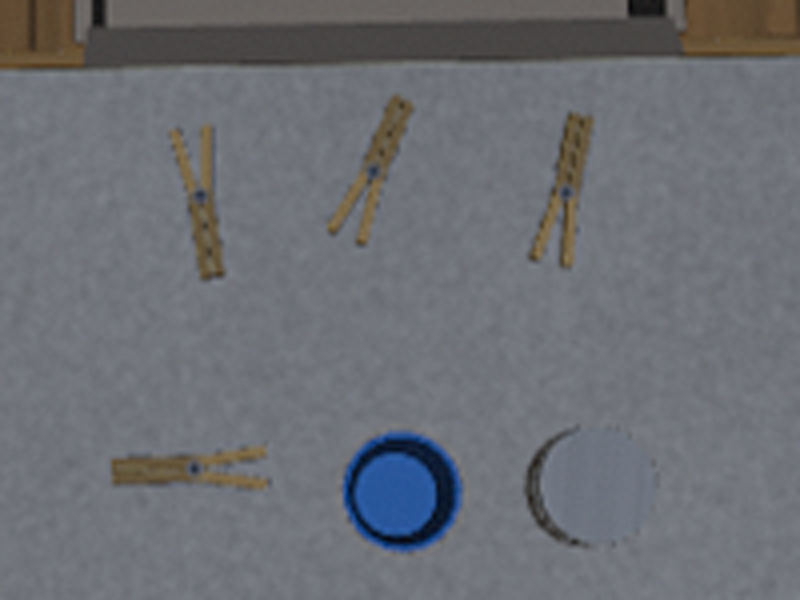

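Measured against what is known: the pegs come out 77–79 mm long, the edge is at x=0.682 (true 0.680), and the basket spans y≈−0.246..0.067, so its middle is at −0.09. The top and scene cameras agree to 3 mm. I'll sweep the three front pegs along their own axes with shut fingers, starting behind each one, and keep clear of the jug on the way in.

```bash
cat >> h.py <<'E'
def push(c,deg,back,z,xend=.705,speed=.08):
    a=np.radians(deg);d=np.array([np.cos(a),np.sin(a)]);s=np.array(c)-d*back;e=s+d*(xend-s[0])/d[0];r=[np.pi,0,a]
    arm.move_ptp([*s,.10],r);arm.movel([*s,z],speed=.12)
    arm.movel([*e,z],speed=speed);arm.movel([*e,.10],speed=.2)
    st=arm.read_state();print(st["clock"],st["eef_pos"],st["ft_force"])
E
python3 - <<'E'
from h import *
arm.move_ptp([.1,-.3,.33],[np.pi,0,.2]);arm.set_gripper(0)
arm.move_ptp([.35,-.05,.25],[np.pi,0,0])
push((.607,.006),8,.0625,.004)
c=arm.read_camera("scene");cv2.imwrite("pics/s1.png",c["color"])
E
```

```text
8.025 [0.70452853 0.01972665 0.0991965 ] [-0.34517808  1.07085755 -1.08633925]
```

View pics/s1.png

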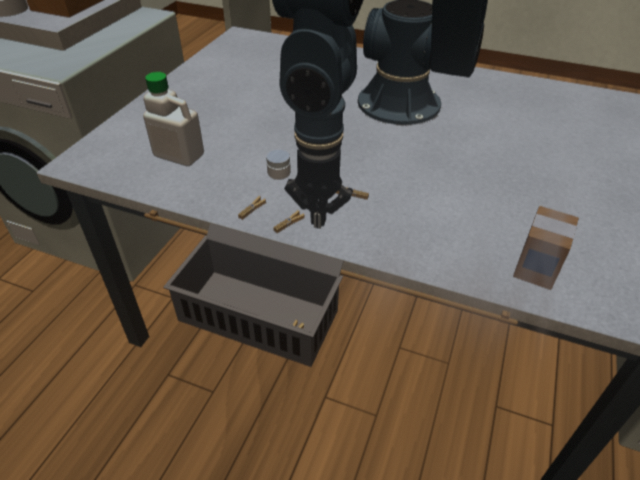

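Peg1 lies in the basket at (298,324), and the other pegs and the bystanders haven't moved. I'll do the next two front pegs the same way.

```bash
python3 - <<'E'
from h import *
np.set_printoptions(precision=3,suppress=True)
push((.617,-.083),-21,.0625,.004)
push((.605,-.1815),-12,.0625,.004)
arm.move_ptp([.35,.1,.25],[np.pi,0,0])
for n in("top","scene"):
    c=arm.read_camera(n);cv2.imwrite(f"pics/{n}2.png",c["color"])
    for p in pegs(c): print(n,*p)
E
```

```text
16.625 [ 0.705 -0.117  0.099] [-0.524  0.148 -0.077]
25.3333 [ 0.705 -0.203  0.099] [-0.04  -0.361 -1.142]
top [0.469 0.012] (76.6209487915039, 17.96614646911621) [ 0.46  -0.024] [0.478 0.053]
scene [0.466 0.011] (78.10224914550781, 29.166208267211914) [ 0.451 -0.027] [0.48  0.051]
```

View pics/scene2.png

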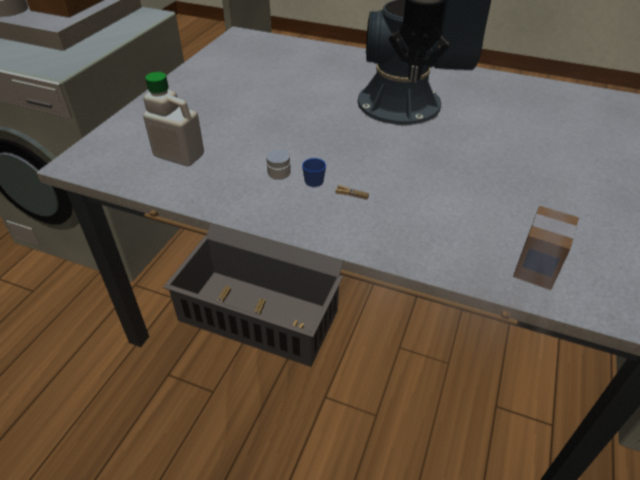

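All three front pegs are in the basket, at (225,295), (260,306) and (298,324). The cup, jar and peg4 haven't moved. I'll push peg4 broadside with the two fingers slightly apart, angled slightly towards −y, then check partway.

```bash
python3 - <<'E'
from h import *
np.set_printoptions(precision=3,suppress=True)
arm.set_gripper(.03)
push((.467,.013),-8,.036,.003,xend=.57)
arm.move_ptp([.40,.06,.25],[np.pi,0,0])
c=arm.read_camera("top");cv2.imwrite("pics/top3.png",c["color"][150:390,220:540])
for p in pegs(c): print(*p)
print(arm.read_state()["clock"],arm.read_state()["grip_width"])
E
```

```text
34.9833 [ 0.57  -0.001  0.099] [ 0.094  0.117 -0.32 ]
[ 0.588 -0.005] (76.50711822509766, 18.948726654052734) [ 0.576 -0.041] [0.598 0.036]
35.9667 0.029507520258591182
```

View pics/top3.png

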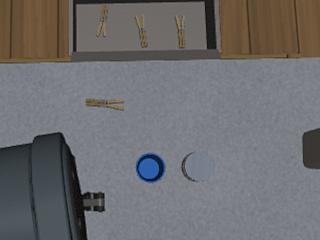

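Peg4 is now at (0.588,−0.005), still broadside, at about (105,103) in the crop. The cup and jar are undisturbed. I'll finish the push along the same line.

```bash
python3 - <<'E'
from h import *
push((.587,-.003),-8,.036,.003,xend=.71)
arm.move_ptp([.35,.1,.25],[np.pi,0,0])
c=arm.read_camera("scene");cv2.imwrite("pics/s4.png",c["color"]);print(len(pegs(c)),len(pegs(arm.read_camera("top"))))
print(arm.read_state()["clock"])
E
```

```text
40.5917 [ 0.70950872 -0.02028029  0.09917561] [-1.67274113  0.82157364 -0.23806537]
0 0
42.2
```

View pics/s4.png

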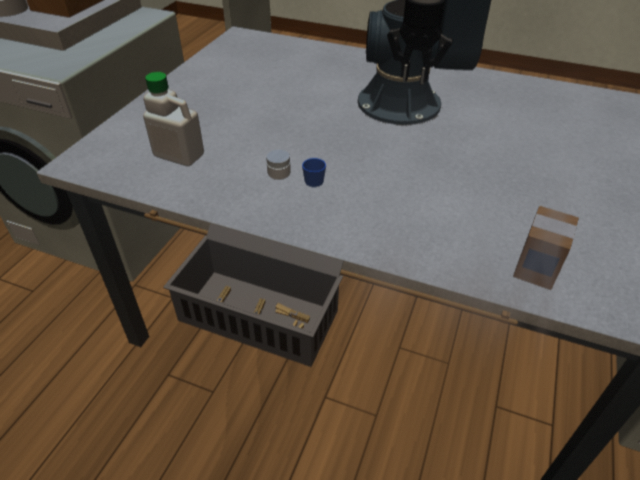

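All four pegs are in the basket, with peg4 at (293,312). Every bystander is where it was.

```bash
python3 -c "
from rig import arm
print(arm.hand_in())"
```

```text
the job is handed in; nothing more can be done
None
```

All four pegs are in the basket, the cup, jar, jug and carton stand where they were, and I handed the job in at about 42 s.

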